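Slide the hob's touch control up to full

ROBOT

A 6-joint arm with a two-finger parallel gripper is mounted at the origin on the work surface. World frame = base frame: x ahead of the robot, y to its left, z up, the work surface at z = 0. Lengths are in m, angles in degrees, forces in N, time in s.
With the tool pointing down it reaches from about 0.375 to 0.9 m from the base axis. Payload 3.1 kg.
Tool frame: the origin (TCP) lies between the finger pads; the fingertips stand 22 mm ahead of it and the grasp point (between the pads) lies 3 mm ahead of it; y points along the fingers, x is the direction in which the jaws open and shut, and the axes are right-handed (so a half turn about y gives the same grasp; the last joint's range is limited). The gripper opens to 87 mm and grips with 3 to 60 N. Pads are 19 mm wide; open, the fingers measure 117 mm over their backs; the gripper's body (75 mm by 190 mm) begins 51 mm behind the grasp point.
Start: joints at [58.127, 30.224, 82.088, -0, 67.689, -10.227], TCP at [0.231, 0.581, 0.245] pointing down, gripper open.
Joint ranges: [-176.69, 176.69], [-43.24, 126.21], [12.49, 139.97], [-82, 262], [0, 151.66], [-163.58, 163.58]. Speed limits (degrees/s): [159.86, 159.86, 180, 180, 180, 180].

INTERFACE

Orientations are given as a 3x3 rotation matrix whose columns are the frame's x, y, z axes.
In Python, from rig import bot, imaging, workorder gives the robot as it stands. The module is installed in compiled form; this text tells all that it offers.
- The arm moves only by the tool drive_tool, never from a script. Its argument "commands" is a list of rows, each an object of numbers: "dx", "dy", "dz": the shift along the tool's x, y, z normalised to -1 to 1, where 1 is 4 cm; "wx", "wy", "wz": the turn, a rotation vector about the tool's x, y, z normalised to -1 to 1, where 1 is pi/2 rad; "grip": the finger opening in mm, from 0 to 87. In form: [{"dx": .., "dy": .., "dz": .., "wx": .., "wy": .., "wz": .., "grip": ..}, ...]. A call has 1 to 8 rows; each row shifts and turns the commanded pose from where the row before left it, along the tool's axes as they then stand; what a row does not reach is not made up. A row lasts 1/8 s, in which the tool goes at most 62.5 mm and 10.7 degrees, less where a joint would pass 70% of its speed; a pose out of reach is approached as far as the arm can. A call with a number of a shift or a turn outside -1 to 1 is refused whole. A call with a gripper value outside its range is refused whole. The fingers move at their own pace and stop on an object; the grip force is fixed at half the most. Time passes only in rows, so rows that do not move let the fingers close. It gives the time, the measured TCP pose, the force and the opening at its end, in the units of the state.
- bot.read_state(): the state, without advancing time (a new reading comes with each control period).
- imaging.capture(name): name is "scene" or "top" or "wrist"; returns (picture, depth): 384x512x3 uint8, red, green, blue; 384x512 float32, m along the optical axis (not along the pixel's ray), 0 where there is no reading.
- imaging.get_calibration(name): a dict with "mtx" (3x3 intrinsics, pixels), "world_to_cam" (4x4, takes a point from world to camera coordinates). Camera axes: x right, y down, z forward; pixel columns grow to the right and rows downward; lengths in m; the calibration is good to about 2 mm. The wrist camera is an equidistant fisheye: a pixel r from the principal point sees the ray r / f radians off the axis. A picture is of the moment at which its call begins: read the wrist's pose just before it. get_calibration takes no time and is no camera call; for the wrist camera it gives the pose at the moment of the call.
- workorder.hand_in(): hands the job in, once; it reports no verdict.
The state is a dict: "time_s": time; "joint_positions": joint angles; "qvel": joint speeds; "tau": joint torques, N m; "position": TCP position; "tcp_rot": TCP orientation; "force": force on the tool from outside, world axes, zero at the start; "moment": the same for the moment, N m; "opening": opening from 0.0 (shut) to 1.0 (fully open).
Only numpy, scipy, OpenCV 4.12 (cv2) and the standard library are available. Lean on these libraries where they do the work, as an engineer would, in place of code of your own. Each camera call takes 0.05 s, during which the arm holds its last target. There are 200 camera calls.

TASK

The wax pitcher on the induction hob needs full heat: with the fingers shut, run the fingertips lightly along the touch slider in front of the ring the pitcher stands on, from the low end (shortest bars) to the high end (tallest bars) in one slide, then lift off and move clear. Do not lift off on the way, do not touch the other ring's slider or the pitcher, and do not shift the hob or anything standing around.

Things in the scene. Friction and masses are not known exactly. Their poses are not given: they have to be found in the camera images.
- hob: Portable two-ring induction hob, 360 (its x) x 600 (its y) x 65 mm high, rigid flat black glass on top, 4.5 kg, standing loose. Origin: centre of its underside; x from its front (robot's side) to its rear, y to the user's left, z up. Cooking rings: white circles 184 mm across, centred at x +55, y +150 (left) and y -150 mm (right). A touch slider lies at the front before each ring.
- pitcher_center (a point): Centre (65 mm up) of the steel pouring pitcher that stands upright on one of the two rings, left or right; this changes from run to run. 107 mm across, 130 mm high, black loop handle on one side out to 98 mm from its axis, a small spout opposite, wax inside.
- bowl: Plain white bowl, 130 mm across, 55 mm high, parked on the ring that has no pitcher. Origin: centre of its foot.
- tin: Small round aluminium tin, 50 mm across, 18 mm high, lying on the glass between the two sliders. Origin: centre of its underside.
- flacon: Clear glass perfume flacon with ball stopper on the steel tray at the robot's left, 54 mm across, 109 mm high. Origin: centre of its underside.
- bottle_a: Amber dropper bottle at the robot's right, 47 mm across, 132 mm high. Origin: centre of its underside.
- bottle_b: Smaller amber dropper bottle at the robot's right, 38 mm across, 113 mm high. Origin: centre of its underside.
- jar: Glass jar with aluminium cap at the robot's right, 60 mm across, 60 mm high. Origin: centre of its underside.
- left_slider: Touch slider of the left ring: flat rigid black glass bar, 160 mm (along y) x 24 mm (x), 1.5 mm proud of the hob's glass, at x -140, y +150 mm in the hob's frame, axes as the hob's. Origin: its middle, level with the hob's glass. 16 white printed bars 10 mm apart grow from 3 mm tall at the low end (user's left, y +80) to 20 mm at the high end (y -80). Senses touch on top; nothing moves.
- left_q1: The first (low) quarter of the left slider with the shortest bars, 40 mm long; origin at its middle (slider y +60 mm), 1.5 mm below its top face. Axes as the hob's.
- left_q2: The second quarter of the left slider, 40 mm long; origin at its middle (slider y +20 mm), 1.5 mm below its top face. Axes as the hob's.
- left_q3: The third quarter of the left slider, 40 mm long; origin at its middle (slider y -20 mm), 1.5 mm below its top face. Axes as the hob's.
- left_q4: The last (high) quarter of the left slider with the tallest bars, 40 mm long; origin at its middle (slider y -60 mm), 1.5 mm below its top face. Axes as the hob's.
- right_slider: Touch slider of the right ring: flat rigid black glass bar, 160 mm (along y) x 24 mm (x), 1.5 mm proud of the hob's glass, at x -140, y -150 mm in the hob's frame, axes as the hob's. Origin: its middle, level with the hob's glass. 16 white printed bars 10 mm apart grow from 3 mm tall at the low end (user's left, y +80) to 20 mm at the high end (y -80). Senses touch on top; nothing moves.
- right_q1: The first (low) quarter of the right slider with the shortest bars, 40 mm long; origin at its middle (slider y +60 mm), 1.5 mm below its top face. Axes as the hob's.
- right_q2: The second quarter of the right slider, 40 mm long; origin at its middle (slider y +20 mm), 1.5 mm below its top face. Axes as the hob's.
- right_q3: The third quarter of the right slider, 40 mm long; origin at its middle (slider y -20 mm), 1.5 mm below its top face. Axes as the hob's.
- right_q4: The last (high) quarter of the right slider with the tallest bars, 40 mm long; origin at its middle (slider y -60 mm), 1.5 mm below its top face. Axes as the hob's.

How it is judged:
By the outcome, as a careful person would: the job done as asked, in the order asked, and still so for the second after the job is handed in, with the robot touching nothing.
It also fails if it takes over 42 s, if anything falls off the work surface, if the arm or the gripper's body presses on something with over 40 N, if the wrist force passes 120 N, or if a joint passes its speed limit or range.

## Working session

There is one attempt and no reset: what is moved stays moved. The work goes in short steps, Python scripts to look and compute and a tool call to move; the robot and the scene stay as the last step left them, time stands still between calls to the robot, and variables do not carry over. Pictures are saved under pics/ and viewed, on a budget of 10 in all, crops included, one or two more only if the job needs it, and the job is handed in when it is done.

Besides the shell and the picture viewer there is one more tool, called after "Call:" as name(argument=value, ...) on one line, values as JSON. drive_tool: Moves the arm, as the interface text tells. Its arguments: {"type":"object","properties":{"commands":{"type":"array"}},"required":["commands"]}

```bash
mkdir -p pics
python3 - <<'E'
from rig import bot, imaging
import cv2, numpy as np
s=bot.read_state(); print({k:np.round(v,3).tolist() for k,v in s.items()})
for n in ("scene","top"):
    p,d=imaging.capture(n); c=imaging.get_calibration(n)
    np.savez(f"{n}.npz",p=p,d=d,K=c["mtx"],T=c["world_to_cam"]); print(c)
    cv2.imwrite(f"pics/{n}.png",cv2.cvtColor(p,cv2.COLOR_RGB2BGR))
E
```

```text
{'time_s': 0.0, 'joint_positions': [58.127, 30.28, 82.155, 0.0, 67.689, -10.227], 'qvel': [-0.11, 0.044, 0.133, 0.001, -0.015, -0.063], 'tau': [-0.001, -44.004, -17.659, 0.063, 0.058, -0.0], 'position': [0.23, 0.58, 0.244], 'tcp_rot': [[0.369, -0.001, -0.929], [0.929, -0.002, 0.369], [-0.002, -1.0, 0.0]], 'force': [0.253, 0.718, 0.002], 'moment': [0.013, -0.016, -0.061], 'opening': 0.997}
{'mtx': array([[404.58957181,   0.        , 256.25122183],
       [  0.        , 404.58957181, 191.90993047],
       [  0.        ,   0.        ,   1.        ]]), 'world_to_cam': array([[ 0.89092347,  0.45392717, -0.01433484, -0.50329848],
       [ 0.38060748, -0.76349517, -0.52174042, -0.16626724],
       [-0.24777673,  0.45937484, -0.85298385,  1.52381616],
       [ 0.        ,  0.        ,  0.        ,  1.        ]])}
{'mtx': array([[482.4845081 ,   0.        , 252.74626982],
       [  0.        , 482.4845081 , 194.15254023],
       [  0.        ,   0.        ,   1.        ]]), 'world_to_cam': array([[-1.51332159e-03, -9.99979310e-01, -6.25216270e-03,
         1.33330577e-03],
       [-9.91213178e-01,  2.32694362e-03, -1.32253623e-01,
         5.93765101e-01],
       [ 1.32265435e-01,  5.99708380e-03, -9.91196191e-01,
         1.76374302e+00],
       [ 0.00000000e+00,  0.00000000e+00,  0.00000000e+00,
         1.00000000e+00]])}
```

View pics/top.png

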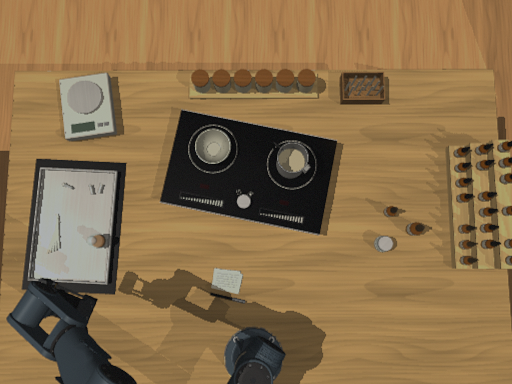

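View pics/scene.png

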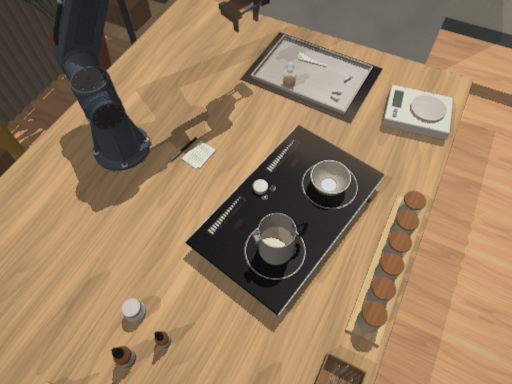

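The top view shows the pitcher on the right ring (291,163) and the bowl on the left one. The right slider's bars run from about (260,213) to (303,219), and the tin is at (243,201). I'll measure the hob pose and the bars next.

```bash
cat > h.py <<'E'
import numpy as np
def cast(px,K,T,z):
    px=np.atleast_2d(px).astype(float); R=T[:3,:3]; o=-R.T@T[:3,3]
    r=np.c_[px,np.ones(len(px))]@np.linalg.inv(K).T@R
    return o+r*((z-o[2])/r[:,2])[:,None]
E
python3 - <<'E'
import numpy as np,cv2
from h import cast
for n,boxes in (("top",[(175,190,228,212),(257,206,310,228)]),("scene",[(262,135,300,175),(203,190,248,238)])):
    z=np.load(n+".npz");p,K,T=z["p"],z["K"],z["T"]
    g=cv2.cvtColor(p,cv2.COLOR_RGB2GRAY)
    # hob outline
    m=((p.max(2)<45)).astype(np.uint8)
    m=cv2.morphologyEx(m,cv2.MORPH_CLOSE,np.ones((9,9)))
    c=[c for c in cv2.findContours(m,0,2)[0] if cv2.pointPolygonTest(c,(240,180) if n=="top" else (285,205),False)>=0]
    if c:
        q=cast(c[0][:,0],K,T,.065)[:,:2]
        (a,b,th)=cv2.minAreaRect((q*1000).astype(np.float32)); print(n,"hob",a,b,th)
    for b in boxes:
        x0,y0,x1,y1=b; w=np.argwhere(g[y0:y1,x0:x1]>80)[:,::-1]+[x0,y0]
        q=cast(w,K,T,.0665)[:,:2]; wt=g[w[:,1],w[:,0]]
        r=cv2.minAreaRect((q*1000).astype(np.float32))
        print(n,b,len(w),"rect",r,"extremes",w.min(0),w.max(0)); print(cv2.boxPoints(r).round(0).tolist())
E
```

```text
top hob (678.895263671875, 13.6141357421875) (594.2320556640625, 352.1283264160156) 78.25419616699219
top (175, 190, 228, 212) 252 rect ((554.1856689453125, 199.3896484375), (172.73785400390625, 51.75198745727539), 89.87816619873047) extremes [175 197] [222 211]
[[528.0, 113.0], [580.0, 113.0], [580.0, 286.0], [528.0, 286.0]]
top (257, 206, 310, 228) 221 rect ((494.7023010253906, -97.612548828125), (164.5020751953125, 51.24871063232422), 89.87964630126953) extremes [257 213] [302 227]
[[469.0, -180.0], [520.0, -180.0], [520.0, -15.0], [469.0, -15.0]]
scene hob (662.8515625, -56.67901611328125) (455.8544921875, 350.3628845214844) 78.4596176147461
scene (262, 135, 300, 175) 562 rect ((553.8973999023438, 194.21109008789062), (114.43435668945312, 157.43551635742188), 26.574167251586914) extremes [262 135] [294 171]
[[468.0, 239.0], [538.0, 98.0], [640.0, 149.0], [570.0, 290.0]]
scene (203, 190, 248, 238) 752 rect ((488.5404357910156, -95.55241394042969), (117.94903564453125, 160.28189086914062), 30.934398651123047) extremes [203 190] [239 233]
[[397.0, -57.0], [479.0, -195.0], [580.0, -134.0], [498.0, 4.0]]
```

Run:
```python
import numpy as np,cv2
from h import cast
a=np.radians(78.3); Y=np.array([np.cos(a),np.sin(a)]); X=np.array([Y[1],-Y[0]]); C=np.array([.679,.0136])
for n in ("top","scene"):
    z=np.load(n+".npz");p,K,T=z["p"],z["K"],z["T"]
    g=cv2.cvtColor(p,cv2.COLOR_RGB2GRAY)
    for s in (1,-1):
        S=C-.14*X+s*.15*Y
        uv=np.stack(np.meshgrid(np.arange(512),np.arange(384)),-1).reshape(-1,2)
        q=cast(uv,K,T,.0665)[:,:2]-S; l=np.c_[q@X,q@Y]
        k=(abs(l[:,0])<.03)&(abs(l[:,1])<.1)&(g.ravel()>60)
        L=l[k]*1000; r=cv2.minAreaRect(L.astype(np.float32))
        print(n,s,k.sum(),[np.round(v,1) for v in r],"y ext",L[:,1].min(),L[:,1].max(),"line",np.polyfit(L[:,1],L[:,0],1))
        for e in range(-80,81,40):
            b=L[abs(L[:,1]-e)<20]
            if len(b): print("  y",e,len(b),b[:,0].min().round(1),b[:,0].max().round(1))
z=np.load("top.npz"); p=z["p"]
cv2.imwrite("pics/crop.png",cv2.resize(cv2.cvtColor(p[180:240,165:325],cv2.COLOR_RGB2BGR),None,fx=5,fy=5,interpolation=2))
```

```text
top 1 147 [array([-7.9, -0. ]), array([ 22.7, 157. ]), np.float64(6.3)] y ext -78.81225782113256 78.9307803871913 line [-0.05678528 -4.36514845]
  y -80 32 -11.3 11.8
  y -40 48 -11.5 8.2
  y 0 37 -11.0 3.7
  y 40 23 -11.1 -0.8
  y 80 7 -11.2 -5.3
top -1 142 [array([-3.6,  0.4]), array([ 20.5, 156.6]), np.float64(2.1)] y ext -78.09551382688153 78.65647985268697 line [-0.0491425  -4.48440629]
  y -80 27 -11.6 9.3
  y -40 49 -11.7 8.5
  y 0 37 -11.1 4.0
  y 40 22 -11.2 -0.4
  y 80 7 -10.7 -4.9
scene 1 391 [array([-0.3,  9.9]), array([179.4,  57.7]), np.float64(88.9)] y ext -79.80565458951335 99.60322447010567 line [ 0.02975857 -2.16926578]
  y -80 36 -14.8 11.5
  y -40 60 -14.3 9.4
  y 0 48 -15.9 11.1
  y 40 102 -28.5 29.1
  y 80 145 -28.1 29.9
scene -1 218 [array([-2.6,  1.3]), array([ 24.3, 160.9]), np.float64(0.1)] y ext -79.13672553978985 81.70629353874577 line [-0.05573585 -6.03459466]
  y -80 42 -14.6 9.7
  y -40 70 -14.0 5.8
  y 0 54 -14.8 4.0
  y 40 39 -14.5 -1.8
  y 80 13 -13.5 -6.0
```

View pics/crop.png

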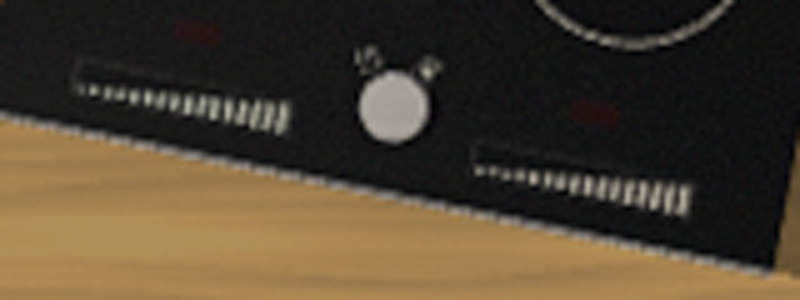

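The bars confirm the hob pose to about 2 mm: yaw -11.7°, right slider centre near (0.510, -0.105). I'll shut the fingers, align the jaw axis with the slider and move to hover above its low end.

Call:
drive_tool(commands=[{"wy": -0.11, "grip": 0}, {"dx": -0.45, "dz": -0.35, "grip": 0}, {"dx": -0.85, "dz": -0.65, "grip": 0}, {"dx": -0.85, "dz": -0.65, "grip": 0}, {"dx": -0.85, "dz": -0.65, "grip": 0}, {"dx": -0.85, "dz": -0.65, "grip": 0}, {"dx": -0.85, "dz": -0.65, "grip": 0}, {"dx": -0.85, "dz": -0.65, "grip": 0}])

```text
schema error: expected keys dx, dy, dz, wx, wy, wz, grip
```

Call:
drive_tool(commands=[{"dx": -0.85, "dz": -0.65, "grip": 0}, {"dx": -0.85, "dz": -0.65, "grip": 0}, {"dx": -0.85, "dz": -0.65, "grip": 0}, {"dx": -0.85, "dz": -0.65, "grip": 0}, {"dx": -0.85, "dz": -0.65, "grip": 0}, {"dx": -0.85, "dz": -0.65, "grip": 0}, {"dx": -0.85, "dz": -0.65, "grip": 0}, {"grip": 0}])

```text
schema error: expected keys dx, dy, dz, wx, wy, wz, grip
```

Call:
drive_tool(commands=[{"dx": 0, "dy": 0, "dz": 0, "wx": 0, "wy": -0.11, "wz": 0, "grip": 0}, {"dx": -0.45, "dy": 0, "dz": -0.35, "wx": 0, "wy": 0, "wz": 0, "grip": 0}, {"dx": -0.85, "dy": 0, "dz": -0.65, "wx": 0, "wy": 0, "wz": 0, "grip": 0}, {"dx": -0.85, "dy": 0, "dz": -0.65, "wx": 0, "wy": 0, "wz": 0, "grip": 0}, {"dx": -0.85, "dy": 0, "dz": -0.65, "wx": 0, "wy": 0, "wz": 0, "grip": 0}, {"dx": -0.85, "dy": 0, "dz": -0.65, "wx": 0, "wy": 0, "wz": 0, "grip": 0}, {"dx": -0.85, "dy": 0, "dz": -0.65, "wx": 0, "wy": 0, "wz": 0, "grip": 0}, {"dx": -0.85, "dy": 0, "dz": -0.65, "wx": 0, "wy": 0, "wz": 0, "grip": 0}])

```text
time_s: 1.1
position: [0.352, 0.3276, 0.2443]
tcp_rot: [[0.203, -0.0, -0.979], [0.979, -0.0, 0.203], [-0.0, -1.0, 0.0]]
force: [1.0, -0.5, 0.0]
opening: 0.172
```

Call:
drive_tool(commands=[{"dx": -0.85, "dy": 0, "dz": -0.65, "wx": 0, "wy": 0, "wz": 0, "grip": 0}, {"dx": -0.85, "dy": 0, "dz": -0.65, "wx": 0, "wy": 0, "wz": 0, "grip": 0}, {"dx": -0.85, "dy": 0, "dz": -0.65, "wx": 0, "wy": 0, "wz": 0, "grip": 0}, {"dx": -0.85, "dy": 0, "dz": -0.65, "wx": 0, "wy": 0, "wz": 0, "grip": 0}, {"dx": -0.85, "dy": 0, "dz": -0.65, "wx": 0, "wy": 0, "wz": 0, "grip": 0}, {"dx": -0.85, "dy": 0, "dz": -0.65, "wx": 0, "wy": 0, "wz": 0, "grip": 0}, {"dx": -0.85, "dy": 0, "dz": -0.65, "wx": 0, "wy": 0, "wz": 0, "grip": 0}, {"dx": 0, "dy": 0, "dz": 0, "wx": 0, "wy": 0, "wz": 0, "grip": 0}])

```text
time_s: 2.1
position: [0.4831, 0.0565, 0.2444]
tcp_rot: [[0.208, 0.001, -0.978], [0.978, -0.001, 0.208], [-0.0, -1.0, -0.001]]
force: [-0.3, 0.3, 0.1]
opening: 0.006
```

Call:
drive_tool(commands=[{"dx": -0.69, "dy": 0, "dz": -0.5, "wx": 0, "wy": 0, "wz": 0, "grip": 0}, {"dx": -0.69, "dy": 0, "dz": -0.5, "wx": 0, "wy": 0, "wz": 0, "grip": 0}, {"dx": -0.69, "dy": 0, "dz": -0.5, "wx": 0, "wy": 0, "wz": 0, "grip": 0}, {"dx": 0, "dy": 0.75, "dz": 0, "wx": 0, "wy": 0, "wz": 0, "grip": 0}, {"dx": 0, "dy": 0.75, "dz": 0, "wx": 0, "wy": 0, "wz": 0, "grip": 0}, {"dx": 0, "dy": 0.75, "dz": 0, "wx": 0, "wy": 0, "wz": 0, "grip": 0}, {"dx": 0, "dy": 0.6, "dz": 0, "wx": 0, "wy": 0, "wz": 0, "grip": 0}, {"dx": 0, "dy": 0, "dz": 0, "wx": 0, "wy": 0, "wz": 0, "grip": 0}])

```text
time_s: 3.1
position: [0.5214, -0.033, 0.1289]
tcp_rot: [[0.203, -0.005, -0.979], [0.979, 0.002, 0.203], [0.001, -1.0, 0.006]]
force: [0.5, -0.2, 0.0]
opening: 0.007
```

Run:
```python
from rig import bot, imaging
import cv2, numpy as np
s=bot.read_state(); print({k:np.round(s[k],4).tolist() for k in ("time_s","position","force","opening")})
im=[]
for n in ("wrist","top"):
    c=imaging.get_calibration(n);p,d=imaging.capture(n)
    np.savez(f"{n}2.npz",p=p,d=d,K=c["mtx"],T=c["world_to_cam"])
    cv2.imwrite(f"pics/{n}2.png",cv2.cvtColor(p,cv2.COLOR_RGB2BGR))
p=np.load("scene.npz")
p,d=imaging.capture("scene")
cv2.imwrite("pics/scene2.png",cv2.resize(cv2.cvtColor(p[110:270,150:350],cv2.COLOR_RGB2BGR),None,fx=3.5,fy=3.5,interpolation=2))
```

```text
{'time_s': 3.1, 'position': [0.5214, -0.033, 0.1289], 'force': [0.5079, -0.2178, 0.0364], 'opening': 0.0067}
```

View pics/wrist2.png

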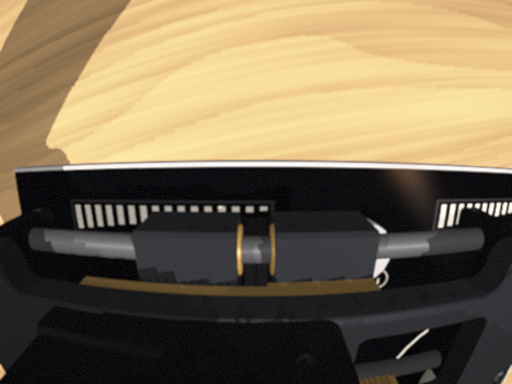

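View pics/scene2.png

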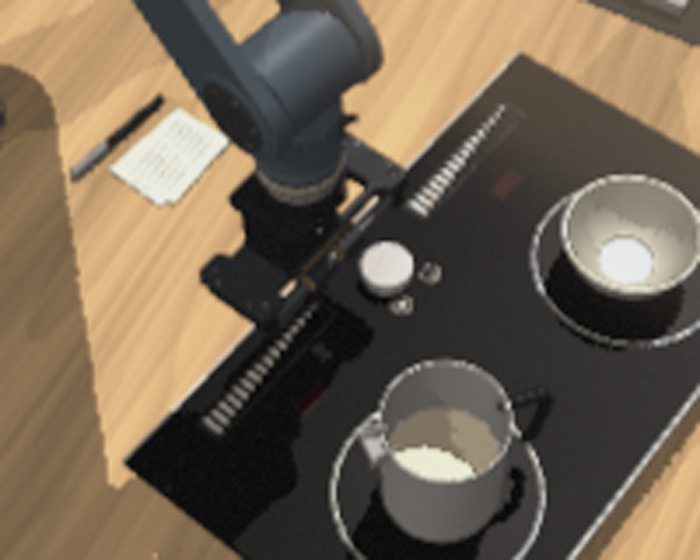

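The wrist view shows the right slider's bars from (264,208) at the low end to (80,215) at the high end, with the shut fingers at column 257 near the low end. In the scene view the tin, bowl and pitcher are clear of the tool. I'll cast the bars from the wrist camera as a close check.

Run:
```python
import numpy as np,cv2
z=np.load("wrist2.npz");p,K,T=z["p"],z["K"],z["T"]
a=np.radians(78.3); Y=np.array([np.cos(a),np.sin(a)]); X=np.array([Y[1],-Y[0]]); S=np.array([.5105,-.105])
def castf(uv,zz):
    uv=np.array(uv,float); q=np.c_[(uv[:,0]-K[0,2])/K[0,0],(uv[:,1]-K[1,2])/K[1,1]]; th=np.linalg.norm(q,axis=1)
    r=np.c_[q/th[:,None]*np.sin(th)[:,None],np.cos(th)]@T[:3,:3]; o=-T[:3,:3].T@T[:3,3]
    return (o+r*((zz-o[2])/r[:,2])[:,None])[:,:2]
g=cv2.cvtColor(p,cv2.COLOR_RGB2GRAY); m=np.zeros_like(g); m[195:232,70:278]=(g[195:232,70:278]>110)
n,l,st,c=cv2.connectedComponentsWithStats(m)
for s,k in zip(st[1:],c[1:]):
    if s[4]<15: continue
    w=castf([k,(k[0],s[1])],.0665)-S
    print(k.round(0),s[4],"local mm: y",(w[0]@Y*1000).round(1),"front x",(w[1]@X*1000).round(1), "mean x",(w[0]@X*1000).round(1))
t=np.array([.5214,-.033])-S; print("tcp local",t@X,t@Y)
```

```text
[ 79. 216.] 116 local mm: y -72.2 front x -8.3 mean x 1.2
[ 89. 215.] 115 local mm: y -62.2 front x -8.4 mean x 0.3
[ 99. 215.] 116 local mm: y -52.2 front x -8.6 mean x -0.4
[109. 215.] 118 local mm: y -42.1 front x -8.8 mean x -0.7
[120. 215.] 116 local mm: y -32.1 front x -8.9 mean x -1.2
[132. 214.] 112 local mm: y -22.0 front x -8.3 mean x -1.6
[143. 213.] 91 local mm: y -12.2 front x -8.4 mean x -3.3
[155. 208.] 34 local mm: y -2.1 front x -8.5 mean x -6.9
[168. 208.] 35 local mm: y 8.2 front x -8.6 mean x -7.0
[181. 208.] 39 local mm: y 18.2 front x -8.7 mean x -6.9
[194. 209.] 39 local mm: y 28.1 front x -8.8 mean x -6.9
[208. 209.] 44 local mm: y 38.1 front x -8.9 mean x -6.9
[221. 208.] 45 local mm: y 48.2 front x -8.9 mean x -7.1
[235. 209.] 43 local mm: y 58.2 front x -9.0 mean x -7.0
[249. 209.] 43 local mm: y 68.2 front x -9.0 mean x -7.0
[263. 208.] 34 local mm: y 78.1 front x -9.0 mean x -7.4
[240. 229.] 19 local mm: y 61.1 front x 6.3 mean x 8.6
tcp local -0.003927156629891631 0.07271442388415311
```

Call:
drive_tool(commands=[{"dx": 0, "dy": 0.4, "dz": -0.06, "wx": 0, "wy": 0, "wz": 0, "grip": 0}, {"dx": 0, "dy": 0.35, "dz": -0.06, "wx": 0, "wy": 0, "wz": 0, "grip": 0}, {"dx": 0, "dy": 0, "dz": 0, "wx": 0, "wy": 0, "wz": 0, "grip": 0}, {"dx": 0, "dy": 0, "dz": 0, "wx": 0, "wy": 0, "wz": 0, "grip": 0}])

```text
time_s: 3.75
position: [0.528, -0.0354, 0.1003]
tcp_rot: [[0.204, -0.001, -0.979], [0.979, 0.0, 0.204], [0.0, -1.0, 0.001]]
force: [-0.3, 0.2, 0.3]
opening: 0.003
```

Call:
drive_tool(commands=[{"dx": 0, "dy": 0.2, "dz": 0.03, "wx": 0, "wy": 0, "wz": 0, "grip": 0}, {"dx": 0, "dy": 0.04, "dz": 0, "wx": 0, "wy": 0, "wz": 0, "grip": 0}, {"dx": 0, "dy": 0, "dz": 0, "wx": 0, "wy": 0, "wz": 0, "grip": 0}, {"dx": 0, "dy": 0, "dz": 0, "wx": 0, "wy": 0, "wz": 0, "grip": 0}])

```text
time_s: 4.25
position: [0.527, -0.0351, 0.0911]
tcp_rot: [[0.204, 0.0, -0.979], [0.979, -0.0, 0.204], [-0.0, -1.0, -0.0]]
force: [0.1, -0.8, 0.6]
opening: 0.009
```

Call:
drive_tool(commands=[{"dx": 0, "dy": 0.025, "dz": 0, "wx": 0, "wy": 0, "wz": 0, "grip": 0}, {"dx": 0, "dy": 0.025, "dz": 0, "wx": 0, "wy": 0, "wz": 0, "grip": 0}, {"dx": 0, "dy": 0, "dz": 0, "wx": 0, "wy": 0, "wz": 0, "grip": 0}, {"dx": 0, "dy": 0, "dz": 0, "wx": 0, "wy": 0, "wz": 0, "grip": 0}])

```text
time_s: 4.75
position: [0.5269, -0.0351, 0.089]
tcp_rot: [[0.204, 0.0, -0.979], [0.979, -0.0, 0.204], [-0.0, -1.0, -0.0]]
force: [-0.8, 0.1, 0.3]
opening: 0.006
```

Call:
drive_tool(commands=[{"dx": 0, "dy": 0.013, "dz": 0, "wx": 0, "wy": 0, "wz": 0, "grip": 0}, {"dx": 0, "dy": 0.012, "dz": 0, "wx": 0, "wy": 0, "wz": 0, "grip": 0}, {"dx": 0, "dy": 0, "dz": 0, "wx": 0, "wy": 0, "wz": 0, "grip": 0}])

```text
time_s: 5.12
position: [0.5269, -0.0351, 0.0889]
tcp_rot: [[0.203, 0.0, -0.979], [0.979, -0.0, 0.203], [-0.0, -1.0, -0.0]]
force: [-1.1, -0.3, 8.0]
opening: 0.006
```

Contact at 8 N in the low quarter. I'm starting the slide.

Call:
drive_tool(commands=[{"dx": -0.1, "dy": 0, "dz": 0, "wx": 0, "wy": 0, "wz": 0, "grip": 0}, {"dx": -0.2, "dy": 0, "dz": 0, "wx": 0, "wy": 0, "wz": 0, "grip": 0}, {"dx": -0.2, "dy": 0, "dz": 0, "wx": 0, "wy": 0, "wz": 0, "grip": 0}])

```text
time_s: 5.5
position: [0.5238, -0.0541, 0.0889]
tcp_rot: [[0.204, 0.003, -0.979], [0.979, 0.001, 0.204], [0.001, -1.0, -0.002]]
force: [0.6, 4.1, 5.9]
opening: 0.0
```

Call:
drive_tool(commands=[{"dx": -0.2, "dy": 0, "dz": 0, "wx": 0, "wy": 0, "wz": 0, "grip": 0}, {"dx": -0.2, "dy": 0, "dz": 0, "wx": 0, "wy": 0, "wz": 0, "grip": 0}, {"dx": -0.2, "dy": 0, "dz": 0, "wx": 0, "wy": 0, "wz": 0, "grip": 0}, {"dx": -0.2, "dy": 0, "dz": 0, "wx": 0, "wy": 0, "wz": 0, "grip": 0}])

```text
time_s: 6.0
position: [0.5172, -0.0855, 0.0889]
tcp_rot: [[0.204, 0.002, -0.979], [0.979, 0.001, 0.204], [0.001, -1.0, -0.002]]
force: [1.5, 4.2, 6.8]
opening: 0.007
```

Call:
drive_tool(commands=[{"dx": -0.2, "dy": 0, "dz": 0, "wx": 0, "wy": 0, "wz": 0, "grip": 0}, {"dx": -0.2, "dy": 0, "dz": 0, "wx": 0, "wy": 0, "wz": 0, "grip": 0}, {"dx": -0.2, "dy": 0, "dz": 0, "wx": 0, "wy": 0, "wz": 0, "grip": 0}, {"dx": -0.2, "dy": 0, "dz": 0, "wx": 0, "wy": 0, "wz": 0, "grip": 0}, {"dx": -0.2, "dy": 0, "dz": 0, "wx": 0, "wy": 0, "wz": 0, "grip": 0}])

```text
time_s: 6.62
position: [0.509, -0.1246, 0.0889]
tcp_rot: [[0.205, 0.002, -0.979], [0.979, 0.001, 0.205], [0.001, -1.0, -0.002]]
force: [0.9, 4.1, 7.2]
opening: 0.002
```

Call:
drive_tool(commands=[{"dx": -0.2, "dy": 0, "dz": 0, "wx": 0, "wy": 0, "wz": 0, "grip": 0}, {"dx": -0.2, "dy": 0, "dz": 0, "wx": 0, "wy": 0, "wz": 0, "grip": 0}, {"dx": -0.2, "dy": 0, "dz": 0, "wx": 0, "wy": 0, "wz": 0, "grip": 0}, {"dx": -0.2, "dy": 0, "dz": 0, "wx": 0, "wy": 0, "wz": 0, "grip": 0}, {"dx": -0.2, "dy": 0, "dz": 0, "wx": 0, "wy": 0, "wz": 0, "grip": 0}, {"dx": -0.2, "dy": 0, "dz": 0, "wx": 0, "wy": 0, "wz": 0, "grip": 0}])

```text
time_s: 7.38
position: [0.499, -0.1713, 0.0889]
tcp_rot: [[0.205, 0.002, -0.979], [0.979, 0.001, 0.205], [0.002, -1.0, -0.001]]
force: [0.4, 4.6, 8.3]
opening: 0.008
```

Call:
drive_tool(commands=[{"dx": -0.1, "dy": 0, "dz": 0, "wx": 0, "wy": 0, "wz": 0, "grip": 0}, {"dx": 0, "dy": 0, "dz": 0, "wx": 0, "wy": 0, "wz": 0, "grip": 0}, {"dx": 0, "dy": -0.5, "dz": 0, "wx": 0, "wy": 0, "wz": 0, "grip": 0}, {"dx": 0, "dy": -1, "dz": 0, "wx": 0, "wy": 0, "wz": 0, "grip": 0}, {"dx": 0, "dy": -1, "dz": 0, "wx": 0, "wy": 0, "wz": 0, "grip": 0}, {"dx": 0, "dy": -1, "dz": 0, "wx": 0, "wy": 0, "wz": 0, "grip": 0}, {"dx": 0, "dy": -0.5, "dz": 0.5, "wx": 0, "wy": 0, "wz": 0, "grip": 0}, {"dx": 0, "dy": 0, "dz": 0.8, "wx": 0, "wy": 0, "wz": 0, "grip": 0}])

```text
time_s: 8.38
position: [0.4478, -0.1664, 0.2498]
tcp_rot: [[0.203, 0.005, -0.979], [0.979, -0.003, 0.203], [-0.002, -1.0, -0.005]]
force: [0.6, 0.3, 0.8]
opening: 0.006
```

Call:
drive_tool(commands=[{"dx": 0, "dy": 0, "dz": 0.7, "wx": 0, "wy": 0, "wz": 0, "grip": 0}, {"dx": 0, "dy": 0, "dz": 0, "wx": 0, "wy": 0, "wz": 0, "grip": 0}, {"dx": 0, "dy": 0, "dz": 0, "wx": 0, "wy": 0, "wz": 0, "grip": 0}])

```text
time_s: 8.75
position: [0.4203, -0.1605, 0.2482]
tcp_rot: [[0.204, 0.002, -0.979], [0.979, -0.001, 0.204], [-0.001, -1.0, -0.002]]
force: [-0.1, 0.1, 0.1]
opening: 0.003
```

Run:
```python
from rig import bot, imaging
import cv2, numpy as np
s=bot.read_state(); print({k:np.round(s[k],4).tolist() for k in ("time_s","position","force","opening")})
p,d=imaging.capture("top"); q=np.load("top.npz")["p"]
b=lambda i:cv2.cvtColor(i,cv2.COLOR_RGB2BGR)
cv2.imwrite("pics/top3.png",np.hstack([cv2.resize(i[90:260,150:420],None,fx=1.45,fy=1.45) for i in (b(p),b(cv2.absdiff(p,q)))]))
```

```text
{'time_s': 8.75, 'position': [0.4203, -0.1605, 0.2482], 'force': [-0.0624, 0.0673, 0.1449], 'opening': 0.0027}
```

View pics/top3.png

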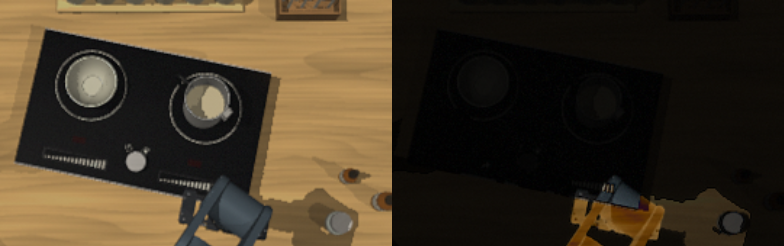

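The difference image is dark over the hob, pitcher, bowl and tin, so nothing moved. The only changes are the arm and its shadow, which falls on the jar. I'm handing in now.

```bash
python3 -c "
from rig import workorder; print(workorder.hand_in())"
```

```text
the job is handed in; nothing more can be done
None
```

The pitcher was on the right ring, so I ran the shut fingertips along the right slider in one slide from the low end to the high end. The slide went from about +69 mm to -74 mm along the slider without lifting. I then lifted straight up and moved clear, and handed in at about 9 s of the 42 s allowed.

- **Contact:** the readings taken along the slide showed 6–8 N down and about 4 N of drag, at a constant height, so contact held throughout.
- **After lift-off:** the measured force was about 0 N. A before/after top view showed no shift of the hob, pitcher, bowl or tin. The only differences were the arm itself and its shadow over the jar.
- **Disagreement:** the top and wrist cameras placed the slider 2–3 mm apart, and I used the close wrist measurement.

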